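# Unlock the drill jig and swing its plate open

### The arm

A 7-joint arm with a two-finger parallel gripper is mounted at the origin on the work surface. World frame = base frame: x ahead of the robot, y to its left, z up, the work surface at z = 0. Lengths are in m, angles in rad, forces in N, time in s.
With the tool pointing down it reaches from about 0.425 to 0.925 m from the base axis. Payload 6.8 kg.
Tool frame: the origin (TCP) lies midway between the tips of the shut fingers; the grasp point (between the pads) lies 19 mm behind it (grip_point_offset is the z of the grasp point in the tool frame, in m); z points along the fingers, y is the line along which they close (so a half turn about z gives the same grasp; the last joint's range is limited). The gripper opens to 85 mm and grips with 20 to 120 N. Pads are 22 mm wide; open, the fingers measure 114 mm over their backs; the gripper's body (76 mm by 85 mm) begins 54 mm behind the grasp point. The pads swing forward as they close: fully open they stand 13 mm farther back than shut.
Start: joints at [-1.292, 0.477, 0.022, 1.555, -0.011, 1.109, -0.083], TCP at [0.255, 0.625, 0.231] pointing down, gripper open.
Joint ranges: [-2.96, 2.96], [-0.34, 2.1], [-1.41, 1.46], [0.24, 2.44], [-1.37, 4.51], [0.17, 1.92], [-2.96, 2.96]. Speed limits (rad/s): [2.39, 2.39, 3.14, 3.14, 3.14, 3.14, 3.14].

### API

Orientations are given as a rotation vector (axis times angle).
In Python, from bench import get_obs, grab_frame, calibration, hand_in, grip_point_offset gives the robot as it stands.
- The arm moves only by the shell command python3 -m pendant 'ROWS' [OPENING] [FORCE]. ROWS is a JSON object of lists of equal length, an entry for each row: "translation": the shift along the world's x, y, z in units of 25 mm (1.0 is 25 mm), a list of three; "delta_rot": the turn, a rotation vector about the world's x, y, z in units of 5 degrees (1.0 is 5 degrees), a list of three. In form: {"translation": [[dx, dy, dz], ...], "delta_rot": [[rx, ry, rz], ...]}. A call has 1 to 12 rows; each row is the pose to reach, as a shift and turn from the pose commanded when the call began; what a row does not reach only later rows make up. A row lasts 1/8 s, in which the tool goes at most 62.5 mm and 10.7 degrees, less where a joint would pass 70% of its speed; a pose out of reach is approached as far as the arm can. A call with a gripper value outside its range is refused whole. OPENING is the opening, from 0 (shut) to 1 (fully open), set as the call begins (- or left out, the last holds). The fingers move at their own pace and stop on an object; FORCE is the grip in N (left out, the last holds). Time passes only in rows, so rows that repeat a pose let the fingers close. It gives the time, the measured TCP pose, the force, the opening and the grip force at its end, in the units of the state.
- get_obs(): the state, without advancing time (a new reading comes with each control period).
- grab_frame(name): name is "scene" or "top"; returns (picture, depth): 480x640x3 uint8, red, green, blue; 480x640 float32, m along the optical axis (not along the pixel's ray), 0 where there is no reading.
- calibration(name): a dict with "K" (3x3 intrinsics, pixels), "rvec" (rotation vector, rad) and "tvec" (3), from world to camera coordinates, as OpenCV has them. Camera axes: x right, y down, z forward; pixel columns grow to the right and rows downward; lengths in m; the calibration is good to about 2 mm. A picture is of the moment at which its call begins. calibration takes no time and is no camera call.
- hand_in(): hands the job in; it is judged then, once.
The state is a dict: "clock": time; "joints": joint angles; "qvel": joint speeds; "tau": joint torques, N m; "tcp_pos": TCP position; "orientation": TCP orientation; "contact_force": force on the tool from outside, world axes, zero at the start; "moment": the same for the moment, N m; "grip_width": finger opening in m; "gripper_force": force on a finger pad.
Only numpy, scipy, OpenCV 4.12 (cv2) and the standard library are available. Lean on these libraries where they do the work, as an engineer would, in place of code of your own. Each camera call takes 0.05 s, during which the arm holds its last target. There are 200 camera calls.

### The job

Open the drill jig for unloading: pull the red knob of the spring plunger straight up until its cross pin is clear of the slot (do not force it round before), give it a quarter turn and let it down into the rest notch, so that it stays up by itself. Then swing the drill plate round by its black handle until it is fully open against its stop, and let go. Leave the knob parked, the drilled block undisturbed in its nest, and the things standing round the jig where they are.

Things in the scene. Friction and masses are not known exactly. Their poses are not given: they have to be found in the camera images.
- knob_grip (a point): Centre of the red wing knob of the upright spring plunger: a bar 50 mm long (its x axis), 24 mm wide (pinch it across this), 22 mm high. z is up. At the start 108.5 mm above the table, the bar in line with the plate; the knob's underside is then 27.5 mm above the plate's top, 105 mm from the pivot. Below it only the sleeve, 20 mm across.
- sleeve_foot (a point): Steel sleeve in which the plunger slides, fixed on the drill plate under the knob; this point is on its axis at the plate's top, 70 mm above the table; x and y as those of the plate (-x towards the handle). 20 mm diameter, 23 mm high, a hex nut 31 mm across corners and 6 mm high at its foot. Its crown has a deep home slot along x and a V rest notch along y.
- plunger (a joint): Lift of the plunger and knob, m: 0 = pin home in the lock post (plate locked), about 0.0095 = resting in the notch, at most 0.019. A spring pulls it down with 7.4 N at 0, rising to 11 N at the top. From 0.0137 up the brass cross pin is clear of the sleeve's crown and the knob turns freely; lower, its slot holds it.
- knob (a joint): Turn of the knob about the vertical, rad, counter-clockwise from above positive, no end stops; 0 at the start. At 0 and pi the plunger falls home if let go; the rest notches are at +pi/2 and -pi/2 (either is good). Let go up to 0.3 rad off a notch, the spring draws it in by itself. Turning it by force before it is lifted clear is a fault.
- drill_plate (a joint): Swing of the drill plate about its pivot, rad: 0 = closed and locked, pi/2 = fully open against its stop pin. It turns clockwise seen from above. Locked, it has about 0.5 mm of play; free, it turns with a light drag of about 0.2 N m and stays where it is left.
- handle_grip (a point): Middle of the upright black handle on the plate's narrow end, 185 mm from the pivot: a turned grip 56 mm high, 18 to 21 mm in diameter, its top 26 mm above this point, which is 103 mm above the table and 33 mm above the plate's top. It spins freely on its stud, so the gripper need not turn with the plate. The plate's end under it is 30 mm wide.
- pivot (a point): Pivot axis of the drill plate at its top face, 70 mm above the table. Jig's frame, fixed: from here -x runs to the knob and on to the handle when closed; +y is where the plate points when open; z up. Plate 12 mm thick, 70 mm wide, 235 mm long over all; a screw head 30 mm across, 7 mm high, at the pivot.
- jig: Grey base of the drill jig, 210 x 160 x 20 mm, standing fast on the table; origin at the centre of its underside, axes as those of the pivot, which is 45 mm from it along +x. The plate's stop pins are 10 mm in diameter and end 2 mm below the plate's top.
- block_center (a point): Centre of the drilled aluminium block, 50 x 60 x 28 mm, lying loose in its nest under the closed plate, top 52 mm above the table, 6 mm below the plate. To be left alone.
- chuck_center (a point): Bystander: middle of a dark steel tool holder standing on the table beside the jig, 62 mm in diameter, 122 mm high.
- cutter_box_center (a point): Bystander: middle of a blue plastic cutter box, 91 x 37 x 32 mm.
- collet_bin_center (a point): Bystander: middle of a white parts bin with turned tooling in it, 160 x 100 x 75 mm.

How it is judged:
By the outcome, as a careful person would: the job done as asked, in the order asked, and still so for the second after the job is handed in, with the robot touching nothing.
It also fails if it takes over 51 s, if anything falls off the work surface, if the arm or the gripper's body presses on something with over 40 N, if the wrist force passes 120 N, or if a joint passes its speed limit or range.

## Working session

There is one attempt and no reset: what is moved stays moved. The work goes in short steps, Python scripts to look and compute and a shell command to move; the robot and the scene stay as the last step left them, time stands still between calls to the robot, and variables do not carry over. Pictures are saved under pics/ and viewed, at most 10 in all, crops included, and the job is handed in when it is done.

```bash
mkdir -p pics
cat > h.py <<'E'
import numpy as np, cv2
from bench import *
def cam(n):
    c=calibration(n); K=np.array(c["K"]); R=cv2.Rodrigues(np.array(c["rvec"],float))[0]; t=np.array(c["tvec"],float).ravel(); return K,R,t
def cloud(n,d):
    K,R,t=cam(n); v,u=np.mgrid[:480,:640]
    p=np.stack([(u-K[0,2])/K[0,0]*d,(v-K[1,2])/K[1,1]*d,d],-1)
    return (p-t)@R
def proj(n,P):
    c=calibration(n); return cv2.projectPoints(np.array(P,float).reshape(-1,3),np.array(c["rvec"],float),np.array(c["tvec"],float),np.array(c["K"]),None)[0].reshape(-1,2)
E
python3 - <<'E'
from h import *
o=get_obs();print(o,grip_point_offset)
for n in("scene","top"):
    p,d=grab_frame(n);np.savez(n,p=p,d=d);cv2.imwrite(f"pics/{n}0.png",p[...,::-1])
    K,R,t=cam(n);print(n,-R.T@t,K[0,0])
    X=cloud(n,d);q=p.astype(int)
    m=(q[...,0]>110)&(q[...,0]>2*q[...,1])&(q[...,0]>2*q[...,2])&(d>0)
    k,l,s,c=cv2.connectedComponentsWithStats(m.astype(np.uint8))
    for i in range(1,k):
        if s[i,4]>25: print(s[i],c[i].round(),np.median(X[l==i],0).round(4),X[l==i].min(0).round(3),X[l==i].max(0).round(3))
E
```

```text
{'clock': 0.0, 'joints': array([-1.29212665,  0.47779404,  0.02238638,  1.55646453, -0.01149178,
        1.10929264, -0.08312037]), 'qvel': array([ 0.0005593 ,  0.00094156,  0.00100232, -0.00255295,  0.00021904,
        0.00163642, -0.00152864]), 'tau': array([-4.34824406e-04, -5.96441281e+01,  1.60762802e+00, -2.81194550e+01,
        1.24472310e-02,  9.34324897e-03, -5.41729168e-07]), 'tcp_pos': array([0.25442784, 0.62457004, 0.23032517]), 'orientation': array([-6.03776771e-01, -3.08283397e+00,  2.85880054e-03]), 'contact_force': array([ 0.08534097, -0.92695114, -1.26488104]), 'moment': array([0.0059599 , 0.0070703 , 0.01949716]), 'gripper_force': 0.0, 'grip_width': 0.08571701271210502} -0.0187
scene [1.10850401 0.76987127 0.6766148 ] 466.64271899609685
[292 212  19  15 180] [301. 219.] [ 0.5639 -0.0985  0.1158] [ 0.534 -0.115  0.099] [ 0.584 -0.091  0.123]
top [0.40818403 0.01348321 1.15654432] 496.99500317985337
[368 237  14  24 235] [374. 248.] [ 0.5555 -0.1058  0.1174] [ 0.53  -0.126  0.067] [ 0.58  -0.093  0.124]
```

View pics/scene0.png

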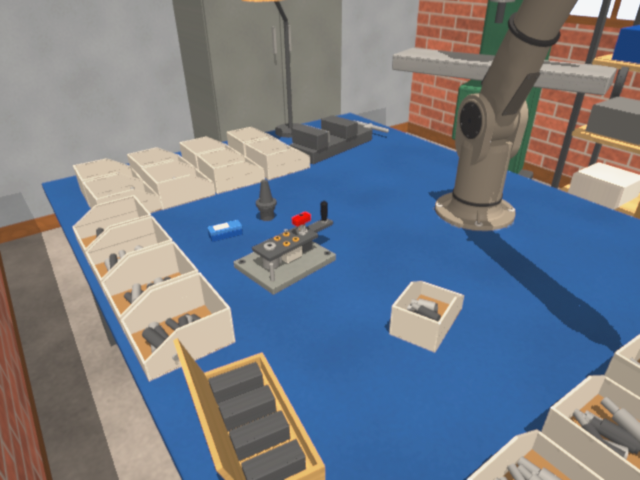

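View pics/top0.png

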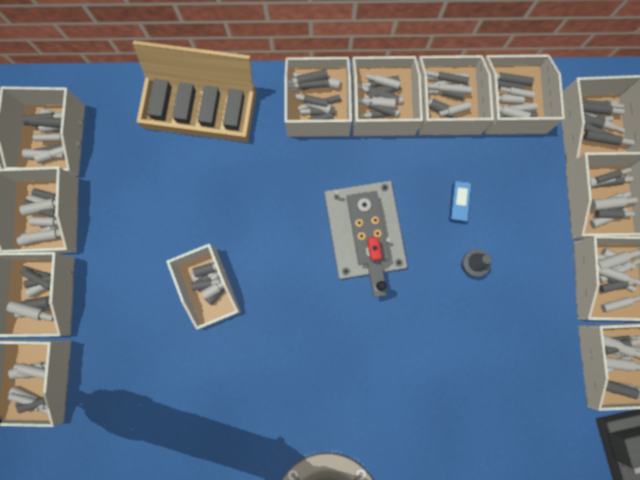

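The scene view shows the knob at (301,218), the handle at (324,210) and the pivot screw at (270,245). In the top view they are at (374,248), (381,286) and (364,204); the chuck is at (477,263), the cutter box at (461,201) and the bin at (203,287).

Run:
```python
from h import *
for n in("top","scene"):
    f=np.load(n+".npz");p,d=f["p"].astype(int),f["d"];X=cloud(n,d)
    roi=(X[...,0]>.38)&(X[...,0]<.78)&(X[...,1]>-.25)&(X[...,1]<.05)&(d>0)
    z=X[...,2]
    for nm,a,b in(("base",.012,.028),("plate",.062,.078)):
        m=roi&(z>a)&(z<b)&(p.max(-1)-p.min(-1)<40)
        if nm=="base": m|=roi&(z>a)&(z<.078)&(p.max(-1)-p.min(-1)<40) if n=="top" else False
        k,l,s,c=cv2.connectedComponentsWithStats(m.astype(np.uint8));i=1+np.argmax(s[1:,4])
        P=X[l==i];r=cv2.minAreaRect((P[:,:2]*1000).astype(np.float32));print(n,nm,r,np.median(P[:,2]),cv2.boxPoints(r).round(1).tolist())
    # red knob
    m=roi&(p[...,0]>110)&(p[...,0]>2*p[...,1])&(z>.113)
    P=X[m];print("knob",cv2.minAreaRect((P[:,:2]*1000).astype(np.float32)),P.mean(0),m.sum())
    m=roi&(p.max(-1)<60)&(z>.1)&(z<.14);P=X[m]
    if len(P):print("dark",P[:,:].mean(0),P.min(0),P.max(0),m.sum())
c=[]
f=np.load("top.npz");cv2.imwrite("pics/crop.png",cv2.resize(f["p"][170:310,315:415,::-1],None,fx=4,fy=4,interpolation=cv2.INTER_CUBIC))
```

```text
top base ((588.0986328125, -100.62958526611328), (265.70751953125, 159.96316528320312), 8.647477149963379) 0.020283312944100376 [[444.70001220703125, -41.5], [468.79998779296875, -199.6999969482422], [731.5, -159.6999969482422], [707.4000244140625, -1.600000023841858]]
top plate ((573.7505493164062, -106.52149200439453), (235.57440185546875, 78.33024597167969), 8.551477432250977) 0.06862598824469147 [[451.3999938964844, -85.30000305175781], [463.1000061035156, -162.8000030517578], [696.0999755859375, -127.69999694824219], [684.4000244140625, -50.29999923706055]]
knob ((555.5016479492188, -105.40597534179688), (49.750633239746094, 22.435243606567383), 7.509934425354004) [ 0.55511868 -0.10537888  0.11758775] 220
dark [ 0.4744631  -0.11514295  0.12610889] [ 0.46873395 -0.12320952  0.1222281 ] [ 0.48319698 -0.10840492  0.13115658] 30
scene base ((616.7984619140625, -95.99210357666016), (212.82839965820312, 162.64097595214844), 8.141748428344727) 0.02086537154857675 [[499.8999938964844, -30.600000381469727], [523.0, -191.60000610351562], [733.7000122070312, -161.39999389648438], [710.5999755859375, -0.4000000059604645]]
scene plate ((576.6796264648438, -107.91797637939453), (237.06275939941406, 83.21015167236328), 8.77915096282959) 0.07086341848724985 [[453.20001220703125, -84.9000015258789], [465.8999938964844, -167.10000610351562], [700.2000122070312, -130.89999389648438], [687.5, -48.70000076293945]]
knob ((558.6721801757812, -103.58743286132812), (47.644798278808594, 24.02555274963379), 12.531067848205566) [ 0.56071353 -0.10248805  0.11887221] 114
dark [ 0.4831245  -0.11353791  0.11474707] [ 0.47459943 -0.12098587  0.10000343] [ 0.49081977 -0.10823409  0.1321436 ] 62
```

View pics/crop.png

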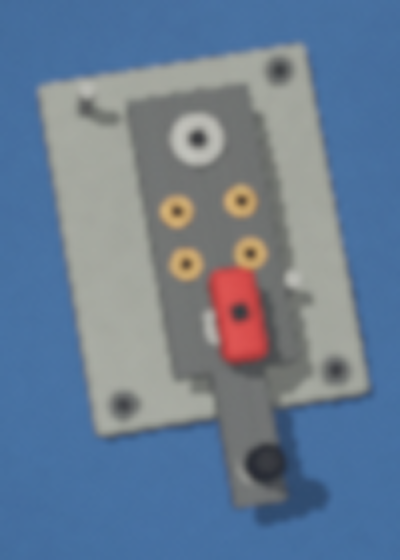

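Jig fit: yaw is about 8.6°, pivot (660.5, −89.5), knob (556.5, −105.3) and handle (477.6, −117). Both cameras agree, and these spacings match the sizes given. Moving over the knob.

```bash
python3 -m pendant '{"translation":[[0.85,-2.05,0],[1.7,-4.1,0],[2.55,-6.15,0],[3.4,-8.2,0],[4.25,-10.25,0],[5.1,-12.3,0],[5.95,-14.35,0],[6.8,-16.4,0],[7.65,-18.45,0],[8.5,-20.5,0],[9.35,-22.55,0],[10.2,-24.6,0]],"delta_rot":[[0,0,0.5],[0,0,1],[0,0,1.5],[0,0,2],[0,0,2.5],[0,0,3],[0,0,3.5],[0,0,4],[0,0,4.5],[0,0,5],[0,0,5.5],[0,0,6.1]]}' 1 60; python3 -c "
from h import *
print(get_obs()['joints'])"
```

```text
clock: 1.6
tcp_pos: [0.5099, 0.0085, 0.2312]
orientation: [0.231, -3.133, -0.0]
contact_force: [1.6, -0.1, 0.2]
grip_width: 0.0854
gripper_force: 0.0
[-0.39495407  0.20518958  0.29616023  1.96100154 -0.07159353  0.98538737
  1.65313325]
```

```bash
python3 -m pendant '{"translation":[[0.9,-2.2,-0.8],[1.8,-4.3,-1.6],[1.8,-4.5,-2.4],[1.8,-4.5,-2.4],[1.8,-4.5,-2.4],[1.8,-4.5,-2.4]],"delta_rot":[[0,0,0],[0,0,0],[0,0,0],[0,0,0],[0,0,0],[0,0,0]]}'
python3 - <<'E'
from h import *
o=get_obs();print(o['tcp_pos'],o['orientation'],o['joints'])
p,d=grab_frame("top");q=p.astype(int);X=cloud("top",d)
m=(q[...,0]>110)&(q[...,0]>2*q[...,1])&(X[...,2]<.14);print(m.sum(),X[m].mean(0))
a=p[170:310,315:415,::-1];s,_=grab_frame("scene");b=s[150:290,250:390,::-1]
cv2.imwrite("pics/a1.png",np.hstack([cv2.resize(a,(400,560)),cv2.resize(b,(400,400)).repeat(1,0) if 0 else cv2.copyMakeBorder(cv2.resize(b,(400,400)),0,160,0,0,0)]))
E
```

```text
clock: 2.35
tcp_pos: [0.5552, -0.1013, 0.1723]
orientation: [-0.231, 3.131, 0.001]
contact_force: [-0.5, 0.1, -0.2]
grip_width: 0.0852
gripper_force: 0.0
[ 0.55517592 -0.10125622  0.17228387] [-2.31020706e-01  3.13148635e+00  5.26676900e-04] [-0.19982048  0.37191802  0.34013553  1.90229787 -0.15728708  0.89148335
  1.93585641]
0 [nan nan nan]<stdin>:4: RuntimeWarning: Mean of empty slice.
  ret = um.true_divide(
```

View pics/a1.png

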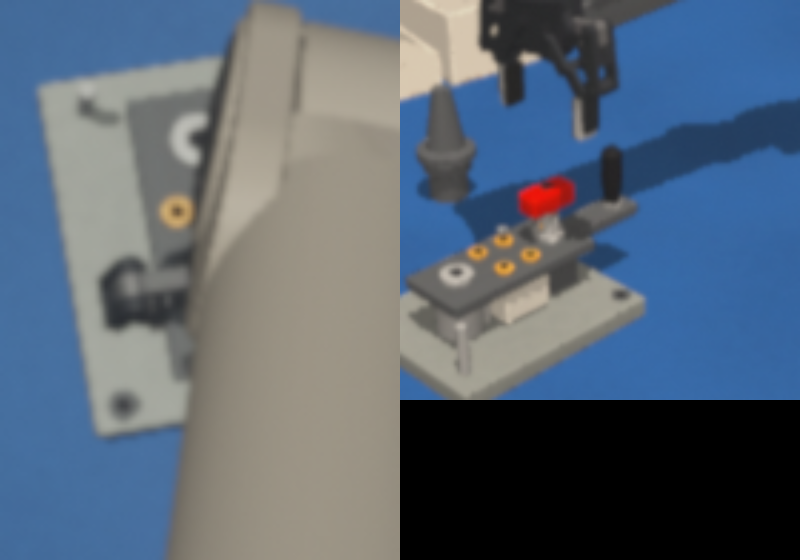

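The gripper is centred above the knob, with the fingers straddling it across its width. The top view is partly hidden by the arm. Descending.

```bash
python3 -m pendant '{"translation":[[0.05,-0.16,-1],[0.05,-0.16,-2],[0.05,-0.16,-2.8],[0.05,-0.16,-3.2],[0.05,-0.16,-3.2],[0.05,-0.16,-3.2]],"delta_rot":[[0,0,0],[0,0,0],[0,0,0],[0,0,0],[0,0,0],[0,0,0]]}'; python3 -c "
from h import *
print(get_obs()['tcp_pos'])"
```

```text
clock: 3.2
tcp_pos: [0.5565, -0.1064, 0.0922]
orientation: [-0.228, 3.132, -0.0]
contact_force: [0.6, 0.3, -0.0]
grip_width: 0.0852
gripper_force: 0.0
[ 0.55654142 -0.10639741  0.09218195]
```

```bash
python3 -m pendant '{"translation":[[0,0,0],[0,0,0],[0,0,0],[0,0,0],[0,0,0],[0,0,0],[0,0,0],[0,0,0],[0,0,0],[0,0,0]],"delta_rot":[[0,0,0],[0,0,0],[0,0,0],[0,0,0],[0,0,0],[0,0,0],[0,0,0],[0,0,0],[0,0,0],[0,0,0]]}' 0 60
```

```text
clock: 4.45
tcp_pos: [0.556, -0.1064, 0.0916]
orientation: [-0.228, 3.133, 0.0]
contact_force: [-1.2, 0.2, 4.5]
grip_width: 0.023
gripper_force: 59.8
```

```bash
python3 -m pendant '{"translation":[[0,0,0.2],[0,0,0.4],[0,0,0.6],[0,0,0.66],[0,0,0.66],[0,0,0.66],[0,0,0.66]],"delta_rot":[[0,0,0],[0,0,0],[0,0,0],[0,0,0],[0,0,0],[0,0,0],[0,0,0]]}'
```

```text
clock: 5.32
tcp_pos: [0.5558, -0.1063, 0.1077]
orientation: [0.228, -3.133, -0.0]
contact_force: [5.3, -1.4, -11.3]
grip_width: 0.0228
gripper_force: 59.4
```

Run:
```python
from h import *
s,d=grab_frame("scene");q=s.astype(int);X=cloud("scene",d)
m=(q[...,0]>110)&(q[...,0]>2*q[...,1])&(X[...,0]<.7)&(X[...,0]>.4);print(m.sum(),np.median(X[m],0),X[m][:,2].min(),X[m][:,2].max(),np.argwhere(m)[:,0].min(),np.argwhere(m)[:,0].max())
cv2.imwrite("pics/a2.png",cv2.resize(s[160:270,250:380,::-1],None,fx=5,fy=5,interpolation=cv2.INTER_CUBIC))
```

```text
94 [ 0.57673001 -0.09900736  0.13138384] 0.002291160111084863 0.13843071136275195 209 220
```

View pics/a2.png

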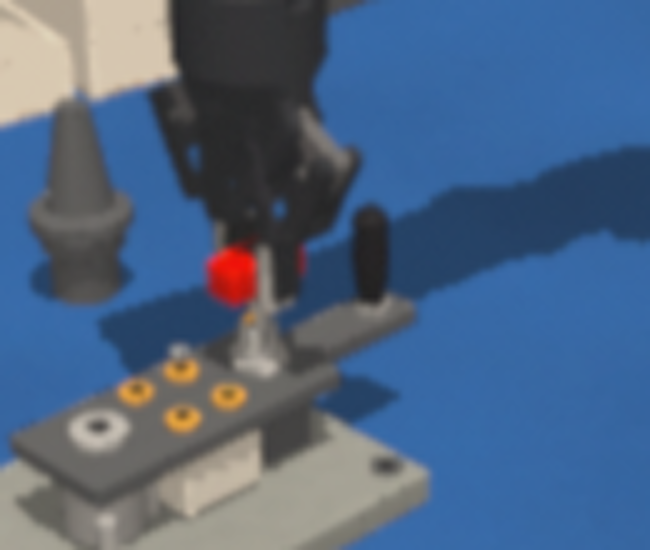

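The knob has risen about 15 mm with the gripper: its top is at 0.138 against 0.123 before. The brass pin shows above the crown at about (250,322) in the crop, so it is clear. Turning clockwise.

```bash
python3 -m pendant '{"translation":[[0,0,0],[0,0,0],[0,0,0],[0,0,0],[0,0,0]],"delta_rot":[[0,0,-1],[0,0,-2.5],[0,0,-4],[0,0,-5],[0,0,-5]]}'; python3 -c "
from h import *
o=get_obs();print(o['moment'],o['joints'])"
```

```text
clock: 6.0
tcp_pos: [0.5558, -0.1059, 0.1077]
orientation: [-0.453, -3.108, -0.0]
contact_force: [3.5, -1.6, -12.3]
grip_width: 0.0229
gripper_force: 59.3
[-0.12198718 -0.87222323 -0.01788617] [-0.25069755  0.47852657  0.42538416  1.94964806 -0.27669146  0.77022534
  1.61407797]
```

Turning freely (Mz is about 0). Finishing the quarter turn.

```bash
python3 -m pendant '{"translation":[[0,0,0],[0,0,0],[0,0,0],[0,0,0],[0,0,0],[0,0,0],[0,0,0],[0,0,0],[0,0,0],[0,0,0]],"delta_rot":[[0,0,-1.5],[0,0,-3],[0,0,-4.5],[0,0,-6],[0,0,-7.5],[0,0,-9],[0,0,-10.5],[0,0,-12],[0,0,-13],[0,0,-13]]}'; python3 -c "
from h import *
o=get_obs();print(o['moment'],o['joints'])"
```

```text
clock: 7.25
tcp_pos: [0.5565, -0.1053, 0.1078]
orientation: [2.05, 2.38, 0.002]
contact_force: [5.2, 0.5, -11.5]
grip_width: 0.0234
gripper_force: 59.5
[ 0.08654561 -1.1797945   0.00701039] [-0.46296989  0.55010517  0.7219312   1.96192192 -0.497581    0.81223816
  0.68681729]
```

```bash
python3 -m pendant '{"translation":[[0,0,-0.1],[0,0,-0.2],[0,0,-0.26],[0,0,-0.26],[0,0,-0.26]],"delta_rot":[[0,0,0],[0,0,0],[0,0,0],[0,0,0],[0,0,0]]}'
```

```text
clock: 7.88
tcp_pos: [0.5566, -0.1054, 0.1015]
orientation: [-2.051, -2.379, -0.003]
contact_force: [5.8, 2.6, -9.1]
grip_width: 0.0227
gripper_force: 59.9
```

```bash
python3 -m pendant '{"translation":[[0,0,-0.02],[0,0,-0.04],[0,0,-0.04],[0,0,-0.04]],"delta_rot":[[0,0,0],[0,0,0],[0,0,0],[0,0,0]]}'
```

```text
clock: 8.38
tcp_pos: [0.5566, -0.1057, 0.1012]
orientation: [-2.053, -2.378, -0.003]
contact_force: [2.7, 4.3, 3.7]
grip_width: 0.0231
gripper_force: 61.7
```

The load has come off, so the pin is seated in the notch. Opening partway, since the fingers now open towards the handle, and retreating up.

```bash
python3 -m pendant '{"translation":[[0,0,0],[0,0,0],[0,0,0],[0,0,0],[0,0,0],[0,0,0]],"delta_rot":[[0,0,0],[0,0,0],[0,0,0],[0,0,0],[0,0,0],[0,0,0]]}' 0.55;  python3 -m pendant '{"translation":[[0,0,0.5],[0,0,1.5],[0,0,3],[0,0,4],[0,0,4]],"delta_rot":[[0,0,0],[0,0,0],[0,0,0],[0,0,0],[0,0,0]]}'
python3 - <<'E'
from h import *
s,d=grab_frame("scene");q=s.astype(int);X=cloud("scene",d)
m=(q[...,0]>110)&(q[...,0]>2*q[...,1])&(X[...,0]<.7)&(X[...,0]>.4)&(X[...,2]>.1);P=X[m];print(m.sum(),np.median(P,0),P[:,2].max(),cv2.minAreaRect((P[:,:2]*1000).astype(np.float32)))
cv2.imwrite("pics/a3.png",cv2.resize(s[160:270,250:380,::-1],None,fx=5,fy=5,interpolation=cv2.INTER_CUBIC))
print(get_obs()['joints'])
E
```

```text
clock: 9.12
tcp_pos: [0.5558, -0.1064, 0.1003]
orientation: [-2.054, -2.377, 0.0]
contact_force: [0.4, 0.3, 0.1]
grip_width: 0.0468
gripper_force: 0.0
clock: 9.75
tcp_pos: [0.5573, -0.1068, 0.2028]
orientation: [2.052, 2.374, 0.005]
contact_force: [-0.5, 0.6, 0.4]
grip_width: 0.0469
gripper_force: 0.0
193 [ 0.5636953  -0.09790149  0.12615327] 0.13258536487854633 ((559.80078125, -105.00052642822266), (25.219497680664062, 51.84568786621094), 14.611723899841309)
[-0.55244205  0.42709559  0.82834884  1.89220642 -0.37668857  0.98280707
  0.58987069]
```

View pics/a3.png

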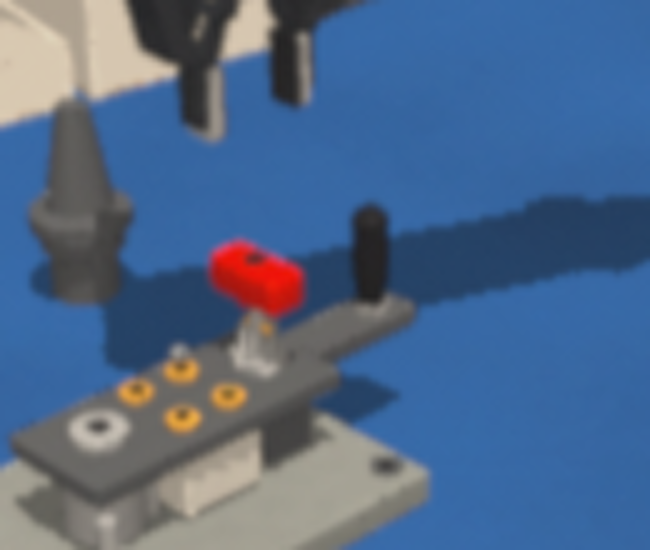

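The knob is parked crosswise with its top at 0.132, about 9.5 mm up. Moving to the handle.

```bash
python3 -m pendant '{"translation":[[-1,-0.1,0],[-2,-0.3,0],[-3,-0.4,0],[-3.18,-0.41,0],[-3.18,-0.41,-1],[-3.18,-0.41,-1],[-3.18,-0.41,-1]],"delta_rot":[[0,0,0],[0,0,0],[0,0,0],[0,0,0],[0,0,0],[0,0,0],[0,0,0]]}' 0.65 30
python3 - <<'E'
from h import *
print(get_obs()['joints'])
s,d=grab_frame("scene");q=s.astype(int)
cv2.imwrite("pics/a4.png",cv2.resize(s[160:270,250:380,::-1],None,fx=5,fy=5,interpolation=cv2.INTER_CUBIC))
E
```

```text
clock: 10.68
tcp_pos: [0.477, -0.1167, 0.1756]
orientation: [2.054, 2.377, -0.001]
contact_force: [-0.8, 0.1, 0.4]
grip_width: 0.0554
gripper_force: 0.0
[-0.59617335  0.32592136  0.86459435  2.08414964 -0.32407672  0.86784852
  0.60103203]
```

View pics/a4.png

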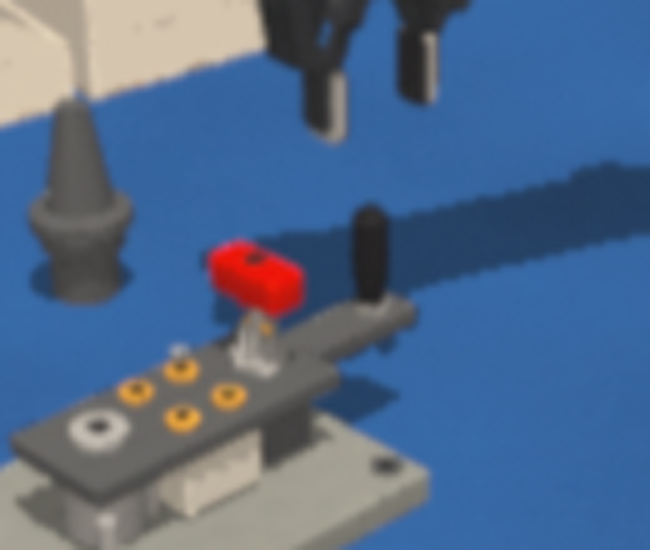

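The gripper is over the handle, with the fingers on either side. Descending and gripping.

```bash
python3 -m pendant '{"translation":[[0,0,-1],[0,0,-2],[0,0,-3],[0,0,-3.4],[0,0,-3.4],[0,0,-3.4]],"delta_rot":[[0,0,0],[0,0,0],[0,0,0],[0,0,0],[0,0,0],[0,0,0]]}' && python3 -m pendant '{"translation":[[0,0,0],[0,0,0],[0,0,0],[0,0,0],[0,0,0],[0,0,0],[0,0,0]],"delta_rot":[[0,0,0],[0,0,0],[0,0,0],[0,0,0],[0,0,0],[0,0,0],[0,0,0]]}' 0 30
python3 - <<'E'
import numpy as np
p=np.array([660.5,-89.5]);h=p+185*np.array([np.cos(np.radians(188.6)),np.sin(np.radians(188.6))])
for f in range(0,95,5):
    a=np.radians(188.6-f);print(f,((p+185*np.array([np.cos(a),np.sin(a)])-h)/25).round(2),(p+185*np.array([np.cos(a),np.sin(a)])).round(1))
E
```

```text
clock: 11.48
tcp_pos: [0.4772, -0.1168, 0.0912]
orientation: [2.053, 2.376, 0.002]
contact_force: [0.3, -0.8, -0.2]
grip_width: 0.0558
gripper_force: 0.0
clock: 12.35
tcp_pos: [0.4774, -0.1165, 0.0909]
orientation: [2.053, 2.376, 0.002]
contact_force: [1.4, 1.3, 6.9]
grip_width: 0.0194
gripper_force: 29.4
0 [0. 0.] [ 477.6 -117.2]
5 [-0.07  0.64] [ 475.9 -101.1]
10 [-0.08  1.29] [475.6 -85. ]
15 [-0.04  1.93] [476.7 -68.9]
20 [0.06 2.57] [479.1 -52.9]
25 [0.22 3.2 ] [483.  -37.3]
30 [0.43 3.81] [488.3 -22. ]
35 [0.69 4.4 ] [494.8  -7.2]
40 [1.   4.96] [502.6   6.9]
45 [1.36 5.5 ] [511.6  20.3]
50 [1.77 6.  ] [521.7  32.8]
55 [2.21 6.47] [532.9  44.5]
60 [2.7  6.89] [545.1  55.1]
65 [3.22 7.27] [558.1  64.6]
70 [3.77 7.6 ] [571.9  72.9]
75 [4.35 7.89] [586.4  80. ]
80 [4.96 8.12] [601.5  85.8]
85 [5.58 8.3 ] [617.   90.3]
90 [6.21 8.42] [632.8  93.4]
```

```bash
python3 -m pendant '{"translation":[[-0.04,0.32,0],[-0.08,0.64,0],[-0.08,1.29,0],[-0.04,1.93,0],[0.06,2.57,0],[0.06,2.57,0]],"delta_rot":[[0,0,0],[0,0,0],[0,0,0],[0,0,0],[0,0,0],[0,0,0]]}'; python3 -c "
from h import *
print(get_obs()['joints'])"
```

```text
clock: 13.1
tcp_pos: [0.4793, -0.0501, 0.0909]
orientation: [2.05, 2.379, 0.003]
contact_force: [3.2, 1.3, 7.9]
grip_width: 0.0195
gripper_force: 30.0
[-0.61662787  0.4554476   0.74123381  2.16669166 -0.48942677  0.68641172
  0.6099591 ]
```

```bash
python3 -m pendant '{"translation":[[0.16,0.63,0],[0.37,1.24,0],[0.63,1.83,0],[0.94,2.39,0],[1.3,2.93,0],[1.71,3.43,0],[2.15,3.9,0],[2.64,4.32,0],[3.16,4.7,0],[3.71,5.03,0],[3.71,5.03,0]],"delta_rot":[[0,0,0],[0,0,0],[0,0,0],[0,0,0],[0,0,0],[0,0,0],[0,0,0],[0,0,0],[0,0,0],[0,0,0],[0,0,0]]}'; python3 -c "
from h import *
print(get_obs()['joints'])"
```

```text
clock: 14.48
tcp_pos: [0.5722, 0.0741, 0.0909]
orientation: [2.052, 2.376, 0.002]
contact_force: [2.1, -1.0, 8.1]
grip_width: 0.0192
gripper_force: 30.0
[-0.76282341  0.59214811  0.71050105  1.94750527 -0.53355916  0.79457703
  0.39483588]
```

```bash
python3 -m pendant '{"translation":[[0.3,0.15,0],[0.58,0.29,0],[1.19,0.52,0],[1.5,0.61,0],[1.81,0.7,0],[2.1,0.76,0],[2.3,0.8,0],[2.44,0.82,0],[2.44,0.82,0],[2.44,0.82,0]],"delta_rot":[[0,0,0],[0,0,0],[0,0,0],[0,0,0],[0,0,0],[0,0,0],[0,0,0],[0,0,0],[0,0,0],[0,0,0]]}'; python3 -m pendant '{"translation":[[0.04,0,0],[0.08,0,0],[0.08,0,0],[0.08,0,0]],"delta_rot":[[0,0,0],[0,0,0],[0,0,0],[0,0,0]]}'
```

```text
clock: 15.72
tcp_pos: [0.6319, 0.0942, 0.091]
orientation: [2.054, 2.376, 0.001]
contact_force: [1.2, -1.0, 7.2]
grip_width: 0.0191
gripper_force: 30.0
clock: 16.23
tcp_pos: [0.6327, 0.0943, 0.0909]
orientation: [-2.054, -2.376, 0.002]
contact_force: [-3.1, -1.8, 11.0]
grip_width: 0.0192
gripper_force: 30.3
```

```bash
python3 -m pendant '{"translation":[[0.06,0,0],[0.12,0,0],[0.12,0,0],[0.12,0,0]],"delta_rot":[[0,0,0],[0,0,0],[0,0,0],[0,0,0]]}'
```

```text
clock: 16.73
tcp_pos: [0.6328, 0.0943, 0.0907]
orientation: [-2.05, -2.372, 0.007]
contact_force: [-12.0, -1.2, 19.4]
grip_width: 0.0194
gripper_force: 31.3
```

Against the stop. Easing the push, opening and retreating up.

```bash
python3 -m pendant '{"translation":[[-0.1,0,0],[-0.14,0,0],[-0.14,0,0]],"delta_rot":[[0,0,0],[0,0,0],[0,0,0]]}';python3 -m pendant '{"translation":[[0,0,0],[0,0,0],[0,0,0],[0,0,0],[0,0,0],[0,0,0]],"delta_rot":[[0,0,0],[0,0,0],[0,0,0],[0,0,0],[0,0,0],[0,0,0]]}' 0.6; python3 -m pendant '{"translation":[[0,0,0.5],[0,0,1.5],[0,0,3],[0,0,5],[0,1,6],[-1,3,6],[-2,5,6],[-3,7,6],[-3,7,6],[-3,7,6]],"delta_rot":[[0,0,0],[0,0,0],[0,0,0],[0,0,0],[0,0,0],[0,0,0],[0,0,0],[0,0,0],[0,0,0],[0,0,0]]}'
python3 - <<'E'
from h import *
p,d=grab_frame("top");X=cloud("top",d);q=p.astype(int)
s,e=grab_frame("scene")
m=(q[...,0]>110)&(q[...,0]>2*q[...,1])&(q[...,0]>2*q[...,2])&(X[...,2]>.1)&(X[...,2]<.16)&(X[...,0]<.75)&(abs(X[...,1])<.2)
P=X[m];print("knob",P.mean(0),P[:,2].max(),cv2.minAreaRect((P[:,:2]*1000).astype(np.float32)))
a=np.radians(98.6);print("expected open knob",660.5+105*np.cos(a),-89.5+105*np.sin(a))
m=(X[...,2]>.062)&(X[...,2]<.078)&(X[...,0]>.57)&(X[...,0]<.72)&(X[...,1]>-.16)&(X[...,1]<.14)&(d>0)&(q.max(-1)-q.min(-1)<40)
print("plate",cv2.minAreaRect((X[m][:,:2]*1000).astype(np.float32)))
cv2.imwrite("pics/a5.png",np.hstack([cv2.resize(p[130:340,150:500,::-1],(400,240)),cv2.resize(s[160:310,200:450,::-1],(400,240))]))
E
```

```text
clock: 17.1
tcp_pos: [0.6326, 0.0943, 0.0909]
orientation: [-2.054, -2.377, 0.0]
contact_force: [-1.7, -1.9, 8.8]
grip_width: 0.0194
gripper_force: 30.1
clock: 17.85
tcp_pos: [0.6331, 0.0939, 0.0903]
orientation: [-2.054, -2.377, 0.0]
contact_force: [0.0, -0.0, 0.3]
grip_width: 0.0511
gripper_force: 0.0
clock: 19.1
tcp_pos: [0.5583, 0.2685, 0.2411]
orientation: [2.054, 2.377, 0.001]
contact_force: [0.3, -0.7, 0.2]
grip_width: 0.0512
gripper_force: 0.0
knob [0.64245202 0.01326161 0.12691587] 0.13178377761857196 ((642.8638305664062, 13.233930587768555), (47.23784637451172, 22.54033660888672), 9.169439315795898)
expected open knob 644.7987889384106 14.319420009935627
plate ((652.985107421875, -22.891769409179688), (263.6487121582031, 113.53491973876953), 81.45045471191406)
```

View pics/a5.png

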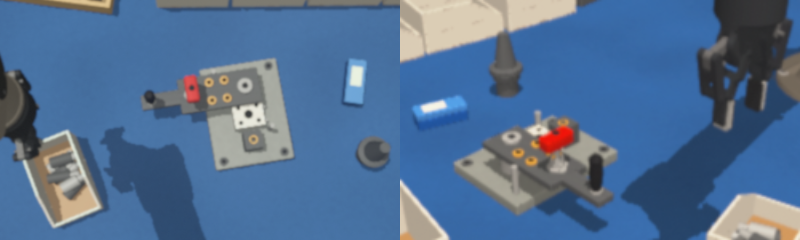

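The plate is open at a right angle to its start, with the handle at (150,97) in the left picture. The knob is still parked at 0.132, the block is in its nest at (248,115), and the bystanders have not moved. Handing in.

```bash
python3 -c "
from bench import *
print(hand_in())"
```

```text
the job is handed in; nothing more can be done
None
```

The knob is parked up in its rest notch, the drill plate is fully open against its stop, and nothing else was moved; I handed the job in at about 19 s of the 51 s allowed, and no verdict came back.

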